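# Check the keg pressure with the stick gauge

### The arm

A 6-joint arm with a two-finger parallel gripper is mounted at the origin on a cart in front of the work surface, level with it; the furniture and walls round the work are solid. World frame = base frame: x ahead of the robot, y to its left, z up, the work surface at z = 0. Lengths are in mm, angles in rad, forces in N, time in s.
With the tool pointing down it reaches from about 275 to 750 mm from the base axis. Payload 10.2 kg.
Tool frame: the origin (TCP) lies on the front face of the gripper's body, between the roots of the fingers; the fingertips stand 73 mm ahead of it and the grasp point (between the pads) lies 54 mm ahead of it; z points along the fingers, y is the line along which they close (so a half turn about z gives the same grasp; the last joint's range is limited). The gripper opens to 85 mm and grips with 20 to 120 N. Pads are 22 mm wide; open, the fingers measure 114 mm over their backs; the gripper's body (76 mm by 85 mm) begins 54 mm behind the grasp point. The pads swing forward as they close: fully open they stand 13 mm farther back than shut.
Start: joints at [-1.36, 0.313, 1.498, -0, 1.331, -0.223], TCP at [220.658, -476.384, 303.894] pointing down, gripper open.
Joint ranges: [-2.94, 2.94], [-0.97, 2.17], [0.19, 2.56], [-1.23, 4.37], [0.02, 3.11], [-2.88, 2.88]. Speed limits (rad/s): [2.39, 2.39, 3.01, 3.14, 3.14, 3.14].

### API

Orientations are given as a unit quaternion [w, x, y, z].
In Python, from rig import * gives the robot as it stands.
- The arm moves only by the tool step_arm, never from a script. Its argument "plan" is a list of rows, each an object with "offset": the shift along the tool's x, y, z in cm, a list of three; "rot": the turn, a rotation vector about the tool's x, y, z in degrees, a list of three; "gripper": the finger opening in cm, from 0 to 8.54. In form: [{"offset": [x, y, z], "rot": [wx, wy, wz], "gripper": gripper}, ...]. A call has 1 to 12 rows; each row is the pose to reach, as a shift and turn from the pose commanded when the call began, along the tool's axes at that moment; what a row does not reach only later rows make up. A row lasts 1/10 s, in which the tool goes at most 50 mm and 8.59 degrees, less where a joint would pass 70% of its speed; a pose out of reach is approached as far as the arm can. A call with a gripper value outside its range is refused whole. The fingers move at their own pace and stop on an object; "squeeze" is the grip in N (left out, the last holds). Time passes only in rows, so rows that repeat a pose let the fingers close. It gives the time, the measured TCP pose, the force, the opening and the grip force at its end, in the units of the state.
- sense(): the state, without advancing time (a new reading comes with each control period).
- capture(name): name is "side" or "top" or "wrist"; returns a dict with "color" (480x640x3 uint8, red, green, blue), "depth" (480x640 float32, mm along the optical axis (not along the pixel's ray), 0 where there is no reading), "vertical_fov" (degrees; the focal length in pixels is half the picture's height over the tangent of half this angle, whatever the lens; pixels are square), "cx", "cy" (the principal point, pixels), "rvec" (rotation vector, rad) and "tvec" (3), from world to camera coordinates, as OpenCV has them; the wrist camera has in their place "mount" (4x4, takes a point from camera to tool coordinates, whose origin is the TCP and whose axes are the flange's). Camera axes: x right, y down, z forward; pixel columns grow to the right and rows downward; lengths in mm; the calibration is good to about 2 mm. The wrist camera is an equidistant fisheye: a pixel r from the principal point sees the ray r / f radians off the axis. A picture is of the moment at which its call begins: read the wrist's pose just before it.
- finish_job(): hands the job in; it is judged then, once.
The state is a dict: "time_s": time; "joints": joint angles; "dq": joint speeds; "tau": joint torques, N m; "eef_pos": TCP position; "ee_rot": TCP orientation; "force": force on the tool from outside, world axes, zero at the start; "wrist_torque": the same for the moment, N m; "grip_width": opening from 0.0 (shut) to 1.0 (fully open); "grip_force": force on a finger pad.
Only numpy, scipy, OpenCV 4.12 (cv2) and the standard library are available. Lean on these libraries where they do the work, as an engineer would, in place of code of your own. Each camera call takes 0.05 s, during which the arm holds its last target. There are 200 camera calls.

### The job

Take the orange stick gauge out of its blue holder and press its brass nose straight down onto the valve on top of the small steel keg, firmly but not brutally, until the valve is fully pushed in, and keep it there for a good second so the pressure can push the gauge's rod out. Then stand the gauge back in its holder with the rod still out so it can be read, and leave everything else on the worktop where it is.

Things in the scene. Friction and masses are not known exactly. Their poses are not given: they have to be found in the camera images.
- gauge_grip (a point): Orange stick pressure gauge, loose, 90 g: a round barrel 24 mm across standing upright, nose down, in the holder. This point is on its axis in the knurled grip (black rings), 100 mm above the nose tip and 20 mm below the top of the barrel (120 mm above the nose tip); z points from nose to top. A measuring rod (8 mm red cap, black-and-white banded) comes out of the barrel's top and stands 3 mm proud when in, up to 17 mm when right out: do not grip or push it.
- gauge_nose (a point): Centre of the gauge's nose tip. The nose is a brass tube 18 mm across (chamfered to 15 mm at the tip), 38 mm long, below the 24 mm barrel; the foot of the rod lies inside it, 2 mm above the tip. z points up the gauge.
- rod (a joint): How far the rod has come out of the gauge, m: 0 in, 0.014 limit. It holds by friction wherever it was pushed to. Depending on the keg's unknown pressure a proper reading is about 0.003 to 0.010.
- keg: Small steel pressure keg, 117 mm across, 117 mm tall without its valve collar (156 mm with it), fixed to the worktop, with a small tap on its side (-x) near the foot. Origin at the centre of its foot, z up; the valve stands on this axis.
- valve_rim (a point): Centre of the upper rim of the keg's valve collar, 156 mm above the worktop: an upright brass tube of 21 mm bore, mouth flared to about 26 mm. Inside lies a sprung black rubber washer, 20 mm across, its upper face resting 2 to 20 mm below the rim: the depth differs each time and is not measured, so it must be felt.
- seat (a joint): How far the rubber washer has been pushed down from its rest, m: 0 at rest, 0.014 at its hard stop (valve fully open). It is sprung: pushing it takes about 2 N at first and, with the pressure pin that comes up through it into the gauge's nose, 7 to 9 N just before the stop; beyond, the force climbs steeply. More than 18 N would damage the valve.
- holder_floor (a point): Centre of the inner floor of the gauge's holder, 14 mm above the worktop, on which the nose tip rests. The holder is an upright blue cup, 23 mm bore, 38 mm deep, mouth flared to about 32 mm, rim 52 mm above the worktop, on a round wooden foot 90 mm across; fixed to the worktop.
- mug_foot (a point): Bystander, loose: green mug with a handle, 92x128x95 mm; origin at the centre of its foot
- spice_jar_foot (a point): Bystander, loose: small clear spice jar with a black cap, 41 mm across, 105 mm tall; origin at the centre of its foot
- mustard_jar_foot (a point): Bystander, loose: squat glass jar with a white lid, 59 mm across, 103 mm tall; origin at the centre of its foot
- timer_foot (a point): Bystander, loose: red and white wind-up kitchen timer, 60 mm across, 48 mm tall; origin at the centre of its foot

How it is judged (in metres and radians):
On the way, in this order (a step that is already met when the one before it is completed fails the run):
1. the gauge is lifted clear of its holder (z of gauge_nose in the frame of holder_floor above 0.06 m), for 0.1 s.
2. the gauge's nose sits upright in the valve, holds it pushed in (over 12.5 of its 14 mm) for half a second, and the rod has come out at least 2 mm (value of joint seat above 0.0125 m and value of joint rod above 0.002 m and contact force between gauge and seat above 3 N and horizontal distance between gauge_nose and valve_rim below 0.004 m and angle between gauge_nose's own z axis and vertical below 0.12 rad), for 0.5 s.
At the end, for the whole second after the job is handed in: The gauge stands at rest in its holder, nose tip on the floor (within 4 mm in height and 8 mm sideways), leaning less than 0.2 rad, its rod still out by more than 2 mm, and the keg's valve has sprung back (within 1 mm) (horizontal distance between gauge_nose and holder_floor below 0.008 m and z of gauge_nose in the frame of holder_floor below 0.004 m and angle between gauge_nose's own z axis and vertical below 0.2 rad and linear speed of gauge below 0.02 m/s and value of joint rod above 0.002 m and value of joint seat below 0.001 m); the robot touches nothing.
It fails at once if the gauge presses on the keg or its valve with more than 18 N (contact force between gauge and keg above 18 N or contact force between gauge and seat above 18 N).
It fails at once if the gauge presses on its holder with more than 30 N (contact force between gauge and holder above 30 N).
It fails at once if fingers push the keg's valve (contact force between the fingers and seat above 0.5 N).
It fails at once if a bystander is moved more than 3 cm (distance of any of mug_foot, spice_jar_foot, mustard_jar_foot, timer_foot from where it was at the start of the episode above 0.03 m).
It fails at once if a bystander is tipped over (angle between any of mug_foot, spice_jar_foot, mustard_jar_foot, timer_foot's own z axis and vertical above 0.5 rad).
It also fails if it takes over 51 s, if anything falls off the work surface, if the arm or the gripper's body presses on something with over 40 N, if the wrist force passes 120 N, or if a joint passes its speed limit or range.

## Working session

There is one attempt and no reset: what is moved stays moved. The work goes in short steps, Python scripts to look and compute and a tool call to move; the robot and the scene stay as the last step left them, time stands still between calls to the robot, and variables do not carry over. Pictures are saved under pics/ and viewed, at most 10 in all, crops included, and the job is handed in when it is done.

Besides the shell and the picture viewer there is one more tool, called after "Emit:" as name([rows], argument=value, ...), one row to a line, values as JSON. step_arm: Moves the arm, as the interface text tells. Its arguments: {"type":"object","properties":{"plan":{"type":"array"},"squeeze":{"type":"number"}},"required":["plan"]}

```bash
mkdir -p pics
cat > h.py <<'E'
from rig import *
import numpy as np, cv2
from scipy.spatial.transform import Rotation as R
def cloud(c):
    d=c["depth"]; f=240/np.tan(np.radians(c["vertical_fov"])/2)
    v,u=np.mgrid[0:480,0:640]
    p=np.stack([(u-c["cx"])/f*d,(v-c["cy"])/f*d,d],-1)
    M=R.from_rotvec(np.ravel(c["rvec"])).as_matrix()
    return (p-np.ravel(c["tvec"]))@M
E
python3 - <<'E'
from h import *
print(sense())
for n in ("side","top"):
    c=capture(n); np.savez("pics/"+n,**c)
    cv2.imwrite(f"pics/{n}.png",c["color"][...,::-1])
    print(n,c["vertical_fov"],c["cx"],c["cy"],-R.from_rotvec(np.ravel(c["rvec"])).as_matrix().T@np.ravel(c["tvec"]))
E
```

```text
{'time_s': 0.0, 'joints': array([-1.36039623e+00,  3.13431608e-01,  1.49843249e+00, -3.28561330e-05,
        1.33101647e+00, -2.23416274e-01]), 'dq': array([-0.00054065,  0.00048222, -0.00058852, -0.00037209, -0.00053002,
       -0.00059491]), 'tau': array([ 1.26364437e-03, -4.12250590e+01, -2.59748733e+01, -5.88066086e-05,
        3.99627839e-03,  4.52236827e-05]), 'eef_pos': array([ 220.61615192, -476.20905635,  303.34616134]), 'ee_rot': array([-6.44049881e-04,  9.76566464e-01,  2.15215068e-01, -1.17642949e-05]), 'force': array([-0.05203819, -0.75472677, -0.37372646]), 'wrist_torque': array([ 0.01709512, -0.03599909,  0.01632396]), 'grip_force': 0.0, 'grip_width': 0.9931633551668256}
side 54.53702414489963 316.5117059342433 236.42991363624003 [483.93952426 967.99003692 622.98745629]
top 44.27001936813288 321.4760879960178 237.82056404733473 [ 433.77994367    4.88052492 1334.9459383 ]
```

View pics/side.png

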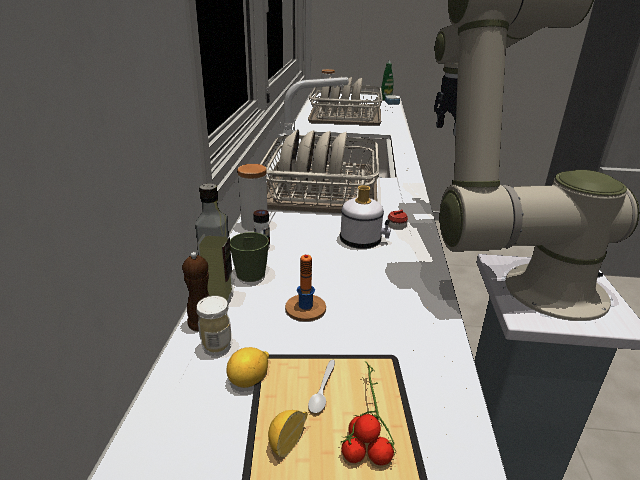

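View pics/top.png

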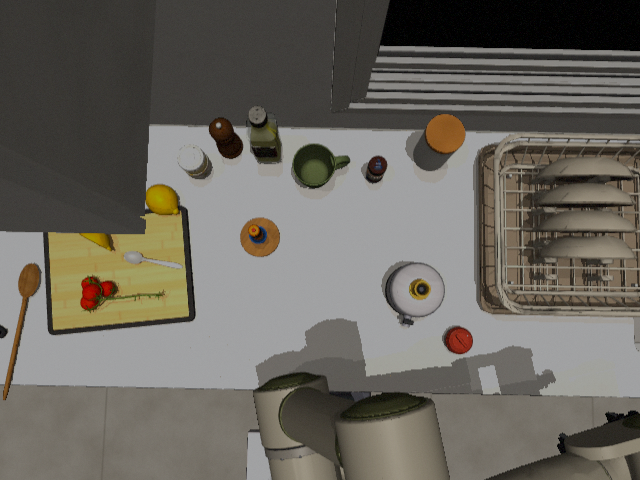

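Side view: the gauge is at about (306,275) in its holder and the keg valve at (363,190). In the top view the gauge top is at (255,231), the foot disc at (260,237), the valve collar at (420,289), and the arm is clear of the work.

Run:
```python
from h import *
for n,gb,kb in (("top",(235,215,285,260),(380,255,450,325)),("side",(283,250,330,322),(335,180,390,250))):
    c=dict(np.load(f"pics/{n}.npz")); P=cloud(c); hsv=cv2.cvtColor(c["color"],cv2.COLOR_RGB2HSV)
    def st(b,lab,h0,h1,s0,z0,z1,v0=40):
        m=np.zeros((480,640),bool); m[b[1]:b[3],b[0]:b[2]]=1
        m&=(hsv[...,0]>=h0)&(hsv[...,0]<=h1)&(hsv[...,1]>=s0)&(hsv[...,2]>v0)&(P[...,2]>z0)&(P[...,2]<z1)&(c["depth"]>0)
        q=P[m]
        if len(q)<3: print(n,lab,len(q));return
        lo,hi=np.percentile(q,[2,98],axis=0); print(n,lab,len(q),"mean",q.mean(0).round(1),"mid",((lo+hi)/2).round(1),"ext",(hi-lo).round(1),"zmax",q[:,2].max().round(1))
    st(gb,"orange",3,16,180,60,170); st(gb,"orangetop",0,20,100,125,150)
    st(gb,"blue",100,125,120,15,60); st(gb,"foot",5,20,60,5,20); 
    st(kb,"brass",15,32,100,120,175); st(kb,"brassrim",12,35,60,148,165)
    st(kb,"keg",0,180,0,20,119,0)
```

```text
top orange 60 mean [578.1 142.4 117.5] mid [580.2 145.2 100.5] ext [21.3 22.5 75.1] zmax 139.7
top orangetop 104 mean [580.5 144.8 133.2] mid [580.6 144.9 132.5] ext [20.5 21.7 11.4] zmax 139.7
top blue 89 mean [576.2 141.1  48.9] mid [580.1 144.6  46.2] ext [32.1 35.5 21. ] zmax 57.7
top foot 868 mean [578.8 143.6   9.9] mid [580.9 145.   10.3] ext [80.1 82.5  9.6] zmax 18.3
top brass 206 mean [ 466.8 -195.9  144. ] mid [ 467.  -195.   139.8] ext [36.8 32.8 39.5] zmax 162.2
top brassrim 129 mean [ 467.2 -198.7  154.6] mid [ 467.1 -198.2  154.9] ext [29.7 30.4 10.6] zmax 162.2
top keg 2278 mean [ 463.5 -190.7  101.4] mid [ 460.1 -194.8   77.6] ext [118.3 105.6  80.5] zmax 118.9
side orange 262 mean [578.2 154.4  98.7] mid [578.5 151.7  97.2] ext [18.9 14.5 73. ] zmax 136.3
side orangetop 70 mean [578.6 150.6 130.9] mid [578.4 148.9 131. ] ext [21.1 17.6  9.9] zmax 136.3
side blue 211 mean [578.3 155.8  35.3] mid [579.3 151.2  33.7] ext [32.7 28.6 36.1] zmax 55.0
side foot 618 mean [578.3 155.7   8.1] mid [579.4 150.9   8. ] ext [81.1 76.1  4.9] zmax 11.8
side brass 162 mean [ 464.7 -190.3  140.4] mid [ 464.6 -195.2  137.4] ext [27.4 30.2 33.5] zmax 155.2
side brassrim 55 mean [ 464.6 -196.2  151.7] mid [ 465.2 -195.9  151.2] ext [29.  32.2  6.3] zmax 155.2
side keg 2055 mean [ 466.7 -206.5   71.1] mid [ 467.9 -318.8   68.3] ext [146.  360.   94.9] zmax 118.9
```

Emit:
step_arm([
  {"offset":[58.6,-41.3,0],"rot":[0,0,24.9],"gripper":8.5},
  {"offset":[58.6,-41.3,0],"rot":[0,0,24.9],"gripper":8.5},
  {"offset":[58.6,-41.3,0],"rot":[0,0,24.9],"gripper":8.5},
  {"offset":[58.6,-41.3,0],"rot":[0,0,24.9],"gripper":8.5},
  {"offset":[58.6,-41.3,0],"rot":[0,0,24.9],"gripper":8.5},
  {"offset":[58.6,-41.3,0],"rot":[0,0,24.9],"gripper":8.5},
  {"offset":[58.6,-41.3,0],"rot":[0,0,24.9],"gripper":8.5},
  {"offset":[58.6,-41.3,0],"rot":[0,0,24.9],"gripper":8.5},
  {"offset":[58.6,-41.3,0],"rot":[0,0,24.9],"gripper":8.5},
  {"offset":[58.6,-41.3,0],"rot":[0,0,24.9],"gripper":8.5},
  {"offset":[58.6,-41.3,0],"rot":[0,0,24.9],"gripper":8.5},
  {"offset":[58.6,-41.3,0],"rot":[0,0,24.9],"gripper":8.5},
])

```text
time_s: 1.3
eef_pos: [519.0, 42.1, 303.7]
ee_rot: [0.0, 1.0, -0.0, -0.0]
force: [0.7, -1.0, 0.0]
grip_width: 0.992
grip_force: 0.0
```

Emit:
step_arm([
  {"offset":[6.0,-10.3,0],"rot":[0,0,0],"gripper":8.5},
  {"offset":[6.0,-10.3,0],"rot":[0,0,0],"gripper":8.5},
  {"offset":[6.0,-10.3,0],"rot":[0,0,0],"gripper":8.5},
  {"offset":[6.0,-10.3,0],"rot":[0,0,0],"gripper":8.5},
  {"offset":[6.0,-10.3,0],"rot":[0,0,0],"gripper":8.5},
])

```text
time_s: 1.8
eef_pos: [578.3, 142.7, 303.3]
ee_rot: [0.0, 1.0, -0.0, -0.001]
force: [-0.6, -0.1, -1.1]
grip_width: 0.996
grip_force: 0.0
```

```bash
cat >> h.py <<'E'
def wcloud(c,s):
    d=c["depth"]; f=240/np.tan(np.radians(c["vertical_fov"])/2)
    v,u=np.mgrid[0:480,0:640]; x=u-c["cx"]; y=v-c["cy"]; r=np.hypot(x,y)+1e-9; t=r/f
    k=np.tan(np.clip(t,0,1.5))/r
    p=np.stack([x*k*d,y*k*d,d],-1)
    M=np.array(c["mount"]); p=p@M[:3,:3].T+M[:3,3]
    q=s["ee_rot"]; W=R.from_quat([q[1],q[2],q[3],q[0]]).as_matrix()
    return p@W.T+s["eef_pos"]
E
python3 - <<'E'
from h import *
s=sense(); c=capture("wrist"); np.savez("pics/w1",**c)
print(s["eef_pos"],s["ee_rot"],c["vertical_fov"],np.array(c["mount"]).round(3))
cv2.imwrite("pics/w1.png",c["color"][...,::-1])
P=wcloud(c,s); hsv=cv2.cvtColor(c["color"],cv2.COLOR_RGB2HSV)
near=(np.hypot(P[...,0]-580,P[...,1]-145)<60)&(c["depth"]>0)
for lab,h0,h1,z0,z1 in (("orange",3,16,60,136),("orangetop",0,20,130,136),("blue",100,125,15,56),("foot",5,20,5,20)):
    m=near&(hsv[...,0]>=h0)&(hsv[...,0]<=h1)&(hsv[...,1]>90)&(P[...,2]>z0)&(P[...,2]<z1); q=P[m]
    if len(q)<5: print(lab,len(q)); continue
    lo,hi=np.percentile(q,[2,98],axis=0); v,u=np.nonzero(m); print(lab,len(q),((lo+hi)/2).round(1),(hi-lo).round(1),"px",u.mean().round(),v.mean().round())
E
```

```text
[578.28637401 142.70479211 303.3496148 ] [ 1.59405346e-04  9.99999799e-01 -1.89168207e-04 -5.84333375e-04] 65.70646984690485 [[ 1.0000e-03 -9.5300e-01 -3.0300e-01  7.6720e+01]
 [ 1.0000e+00  1.0000e-03 -1.0000e-03  8.3600e-01]
 [ 1.0000e-03 -3.0300e-01  9.5300e-01 -7.0143e+01]
 [ 0.0000e+00  0.0000e+00  0.0000e+00  1.0000e+00]]
orange 1231 [581.3 144.5  99.7] [21.  21.1 71.2] px 320.0 231.0
orangetop 778 [580.6 144.7 133.1] [20.8 20.4  4.8] px 320.0 240.0
blue 360 [584.7 144.8  49.1] [28.8 35.4  8.8] px 317.0 206.0
foot 3866 [584.2 144.7  10.1] [73.4 80.6  3.2] px 322.0 196.0
```

View pics/w1.png

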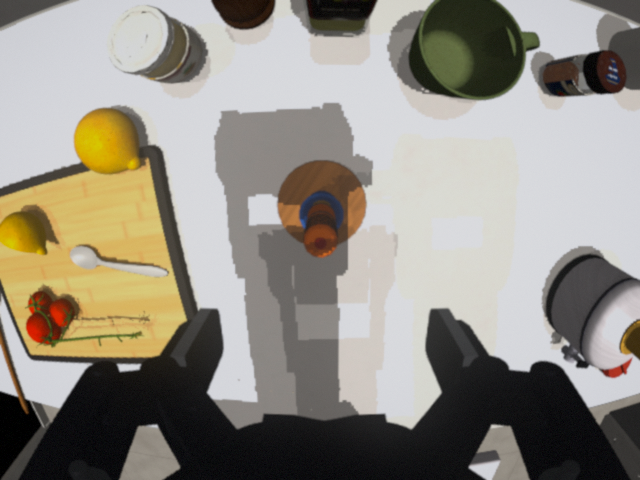

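The wrist view shows the gauge top at (320,240), centred between the open fingers, with nothing near them. I'll descend around it.

Emit:
step_arm([
  {"offset":[0.2,-0.2,4.5],"rot":[0,0,0],"gripper":8.5},
  {"offset":[0.2,-0.2,8],"rot":[0,0,0],"gripper":8.5},
  {"offset":[0.2,-0.2,11],"rot":[0,0,0],"gripper":8.5},
  {"offset":[0.2,-0.2,13],"rot":[0,0,0],"gripper":8.5},
  {"offset":[0.2,-0.2,13.5],"rot":[0,0,0],"gripper":8.5},
  {"offset":[0.2,-0.2,13.5],"rot":[0,0,0],"gripper":8.5},
  {"offset":[0.2,-0.2,13.5],"rot":[0,0,0],"gripper":8.5},
])

```text
time_s: 2.55
eef_pos: [581.0, 144.5, 170.4]
ee_rot: [-0.0, 1.0, -0.001, 0.001]
force: [0.7, 0.3, 0.8]
grip_width: 0.993
grip_force: 0.0
```

Emit:
step_arm([
  {"offset":[0,0,0.2],"rot":[0,0,0],"gripper":5},
  {"offset":[0,0,0.2],"rot":[0,0,0],"gripper":3.5},
  {"offset":[0,0,0.2],"rot":[0,0,0],"gripper":2.8},
  {"offset":[0,0,0.2],"rot":[0,0,0],"gripper":2.0},
  {"offset":[0,0,0.2],"rot":[0,0,0],"gripper":1.5},
  {"offset":[0,0,0.2],"rot":[0,0,0],"gripper":1.5},
  {"offset":[0,0,0.2],"rot":[0,0,0],"gripper":1.5},
  {"offset":[0,0,0.2],"rot":[0,0,0],"gripper":1.5},
  {"offset":[0,0,0.2],"rot":[0,0,0],"gripper":1.5},
], squeeze=50)

```text
time_s: 3.45
eef_pos: [580.6, 144.9, 167.1]
ee_rot: [0.0, 1.0, -0.0, 0.0]
force: [0.1, -1.0, 3.5]
grip_width: 0.264
grip_force: 48.8
```

Emit:
step_arm([
  {"offset":[0,0,-1],"rot":[0,0,0],"gripper":1.5},
  {"offset":[0,0,-3],"rot":[0,0,0],"gripper":1.5},
  {"offset":[0,0,-6],"rot":[0,0,0],"gripper":1.5},
  {"offset":[0,0,-9],"rot":[0,0,0],"gripper":1.5},
  {"offset":[0,0,-12],"rot":[0,0,0],"gripper":1.5},
  {"offset":[0,0,-15],"rot":[0,0,0],"gripper":1.5},
  {"offset":[0,0,-18],"rot":[0,0,0],"gripper":1.5},
  {"offset":[0,0,-18.5],"rot":[0,0,0],"gripper":1.5},
  {"offset":[0,0,-18.5],"rot":[0,0,0],"gripper":1.5},
  {"offset":[0,0,-18.5],"rot":[0,0,0],"gripper":1.5},
])

```text
time_s: 4.45
eef_pos: [580.2, 144.9, 350.2]
ee_rot: [0.0, 1.0, -0.0, -0.001]
force: [-0.3, -0.1, -1.8]
grip_width: 0.267
grip_force: 49.0
```

Emit:
step_arm([
  {"offset":[-1.4,4,0],"rot":[0,0,0],"gripper":1.5},
  {"offset":[-2.8,8,0],"rot":[0,0,0],"gripper":1.5},
  {"offset":[-5,12,0],"rot":[0,0,0],"gripper":1.5},
  {"offset":[-7,16,0],"rot":[0,0,0],"gripper":1.5},
  {"offset":[-9,20,0],"rot":[0,0,0],"gripper":1.5},
  {"offset":[-11,24,0],"rot":[0,0,0],"gripper":1.5},
  {"offset":[-11.4,26,0],"rot":[0,0,0],"gripper":1.5},
  {"offset":[-11.4,26,0],"rot":[0,0,0],"gripper":1.5},
  {"offset":[-11.4,26,0],"rot":[0,0,0],"gripper":1.5},
  {"offset":[-11.4,26,0],"rot":[0,0,0],"gripper":1.5},
])

```text
time_s: 5.45
eef_pos: [466.5, -114.1, 351.3]
ee_rot: [-0.0, 1.0, 0.0, -0.0]
force: [-0.1, -0.0, -1.0]
grip_width: 0.265
grip_force: 49.2
```

Run:
```python
from h import *
s=sense(); c=capture("wrist"); np.savez("pics/w2",**c,eef=s["eef_pos"])
print(s["eef_pos"],s["force"])
cv2.imwrite("pics/w2.png",c["color"][...,::-1])
P=wcloud(c,s); hsv=cv2.cvtColor(c["color"],cv2.COLOR_RGB2HSV)
near=(np.hypot(P[...,0]-466,P[...,1]+197)<80)&(c["depth"]>0)
def pr(lab,m):
    q=P[m]
    if len(q)<5: print(lab,len(q)); return
    lo,hi=np.percentile(q,[1,99],axis=0); v,u=np.nonzero(m); print(lab,len(q),((lo+hi)/2).round(1),(hi-lo).round(1),"px",u.mean().round(),v.mean().round())
pr("rim",near&(P[...,2]>152)&(P[...,2]<162))
pr("collar",near&(P[...,2]>130)&(P[...,2]<162))
pr("keg",near&(P[...,2]>100)&(P[...,2]<130))
g=(np.hypot(P[...,0]-s["eef_pos"][0],P[...,1]-s["eef_pos"][1])<25)&(c["depth"]>0)
for z in range(190,340,10): pr(f"g{z}",g&(P[...,2]>z)&(P[...,2]<z+10))
```

```text
[ 466.50817403 -114.08917104  351.2918894 ] [-0.08017227 -0.02766787 -1.03652444]
rim 715 [ 466.  -198.3  154.8] [31.  31.5  5.2] px 434.0 235.0
collar 1549 [ 466.1 -198.1  144.5] [29.8 30.4 25.4] px 431.0 232.0
keg 8553 [ 467.  -196.9  112.1] [99.8 99.7 23.2] px 411.0 213.0
g190 1
g200 125 [ 470.9 -114.6  205.1] [ 8.1 16.9  8.8] px 324.0 247.0
g210 146 [ 471.4 -114.6  215. ] [ 6.9 16.5  9.9] px 324.0 252.0
g220 142 [ 472.3 -114.5  224.8] [ 4.9 15.2  9.5] px 324.0 256.0
g230 17 [ 475.3 -115.7  234.8] [ 4.3 14.1  9.5] px 324.0 259.0
g240 335 [ 472.3 -114.6  245.2] [11.6 23.7  9.3] px 324.0 267.0
g250 335 [ 472.9 -115.   255.1] [ 9.7 22.2  9.6] px 325.0 274.0
g260 388 [ 473.1 -114.9  265. ] [ 9.3 22.1  9.8] px 324.0 282.0
g270 469 [ 473.4 -114.7  275. ] [ 9.4 22.6  9.9] px 324.0 291.0
g280 956 [ 474.  -114.5  285.1] [ 8.  45.9  9.6] px 323.0 302.0
g290 1485 [ 474.  -114.1  295. ] [ 8.  47.4  9.8] px 322.0 313.0
g300 1741 [ 473.8 -114.1  305. ] [ 8.5 47.4  9.9] px 322.0 326.0
g310 4325 [ 467.  -114.7  315. ] [22.  35.4  9.3] px 324.0 355.0
g320 1663 [ 467.2 -114.   325. ] [25.4 43.8  9.8] px 320.0 360.0
g330 1103 [ 468.9 -114.1  334.3] [19.7 44.3  8.4] px 318.0 368.0
```

View pics/w2.png

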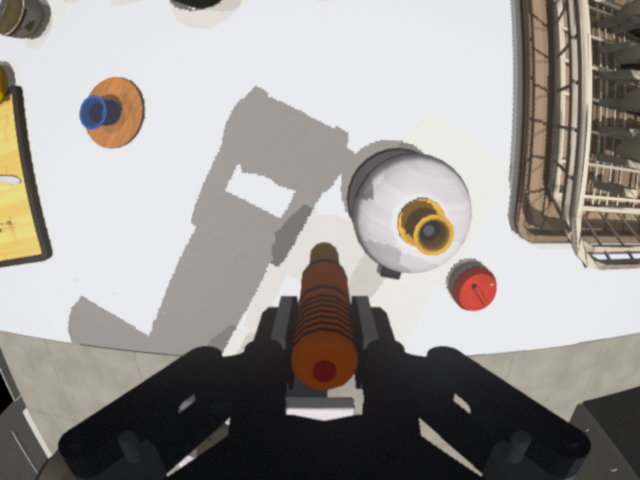

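The wrist view shows the gauge held upright (nose at 324,247) and the valve collar mouth at (432,232), giving valve xy = (466,-198). The gauge axis is within 1 mm of the TCP.

Emit:
step_arm([
  {"offset":[0,3,0],"rot":[0,0,0],"gripper":1.5},
  {"offset":[0,6,0],"rot":[0,0,0],"gripper":1.5},
  {"offset":[0,8,0],"rot":[0,0,0],"gripper":1.5},
  {"offset":[0,8.35,0],"rot":[0,0,0],"gripper":1.5},
  {"offset":[0,8.35,0.5],"rot":[0,0,0],"gripper":1.5},
  {"offset":[0,8.35,1.5],"rot":[0,0,0],"gripper":1.5},
  {"offset":[0,8.35,2.5],"rot":[0,0,0],"gripper":1.5},
  {"offset":[0,8.35,3.2],"rot":[0,0,0],"gripper":1.5},
  {"offset":[0,8.35,3.2],"rot":[0,0,0],"gripper":1.5},
  {"offset":[0,8.35,3.2],"rot":[0,0,0],"gripper":1.5},
])

```text
time_s: 6.5
eef_pos: [466.3, -198.4, 319.9]
ee_rot: [-0.0, 1.0, -0.0, -0.0]
force: [-0.5, 0.2, -0.6]
grip_width: 0.268
grip_force: 49.4
```

Run:
```python
from h import *
s=sense(); print(s["eef_pos"],s["force"],s["wrist_torque"])
c=capture("wrist"); P=wcloud(c,s); cv2.imwrite("pics/w3.png",cv2.resize(c["color"][150:390,200:520,::-1],None,fx=2,fy=2))
near=(np.hypot(P[...,0]-466,P[...,1]+198)<22)&(c["depth"]>0)
for z0,z1 in((130,150),(150,160),(168,195),(200,230)):
    q=P[near&(P[...,2]>z0)&(P[...,2]<z1)]; lo,hi=np.percentile(q,[1,99],axis=0); print(z0,len(q),lo.round(1),hi.round(1),((lo+hi)/2).round(1))
```

```text
[ 466.31189194 -198.35059226  319.92529121] [-0.46033853  0.23257905 -0.57955952] [ 0.0471138  -0.01340778 -0.01113428]
130 523 [ 460.7 -210.3  130.4] [ 480.5 -186.1  148.3] [ 470.6 -198.2  139.4]
150 774 [ 454.8 -214.2  150.7] [ 482.  -183.   157.4] [ 468.4 -198.6  154. ]
168 372 [ 467.4 -207.2  169.1] [ 474.9 -190.7  194.6] [ 471.1 -199.   181.8]
200 727 [ 467.3 -210.6  208.1] [ 477.8 -187.7  229.8] [ 472.6 -199.1  218.9]
```

View pics/w3.png

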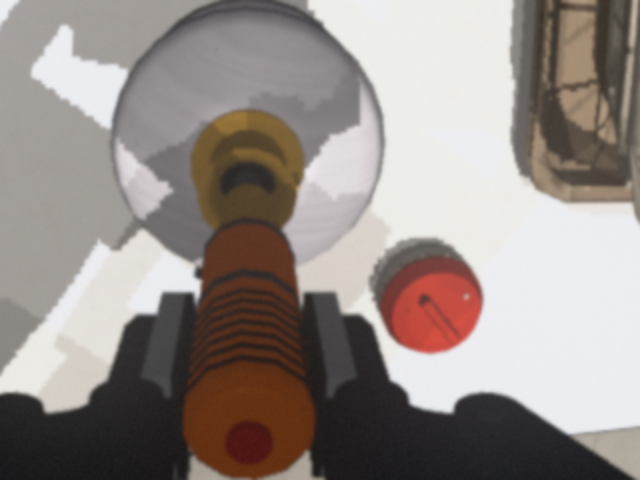

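Nose is centred over the collar (crop: nose at 247,215, mouth at 247,150). I'll lower it gently and feel for contact.

Emit:
step_arm([
  {"offset":[0,-0.05,0.4],"rot":[0,0,0],"gripper":1.5},
  {"offset":[0,-0.05,0.8],"rot":[0,0,0],"gripper":1.5},
  {"offset":[0,-0.05,1.1],"rot":[0,0,0],"gripper":1.5},
  {"offset":[0,-0.05,1.2],"rot":[0,0,0],"gripper":1.5},
  {"offset":[0,-0.05,1.2],"rot":[0,0,0],"gripper":1.5},
])

```text
time_s: 7.05
eef_pos: [466.2, -198.0, 307.7]
ee_rot: [-0.0, 1.0, -0.0, -0.0]
force: [1.2, 0.9, -0.9]
grip_width: 0.269
grip_force: 49.4
```

Emit:
step_arm([
  {"offset":[0,0,0.1],"rot":[0,0,0],"gripper":1.5},
  {"offset":[0,0,0.2],"rot":[0,0,0],"gripper":1.5},
  {"offset":[0,0,0.3],"rot":[0,0,0],"gripper":1.5},
  {"offset":[0,0,0.3],"rot":[0,0,0],"gripper":1.5},
])

```text
time_s: 7.45
eef_pos: [466.2, -198.0, 304.8]
ee_rot: [-0.0, 1.0, -0.0, -0.0]
force: [-0.6, 0.2, -1.1]
grip_width: 0.267
grip_force: 49.4
```

Emit:
step_arm([
  {"offset":[0,0,0.1],"rot":[0,0,0],"gripper":1.5},
  {"offset":[0,0,0.2],"rot":[0,0,0],"gripper":1.5},
  {"offset":[0,0,0.3],"rot":[0,0,0],"gripper":1.5},
  {"offset":[0,0,0.3],"rot":[0,0,0],"gripper":1.5},
])

```text
time_s: 7.85
eef_pos: [466.2, -198.0, 301.7]
ee_rot: [-0.0, 1.0, -0.0, -0.0]
force: [0.6, -0.5, -0.9]
grip_width: 0.27
grip_force: 49.4
```

Emit:
step_arm([
  {"offset":[0,0,0.1],"rot":[0,0,0],"gripper":1.5},
  {"offset":[0,0,0.2],"rot":[0,0,0],"gripper":1.5},
  {"offset":[0,0,0.3],"rot":[0,0,0],"gripper":1.5},
  {"offset":[0,0,0.3],"rot":[0,0,0],"gripper":1.5},
])

```text
time_s: 8.25
eef_pos: [466.2, -198.0, 298.7]
ee_rot: [-0.0, 1.0, -0.0, -0.0]
force: [0.2, 0.5, -0.9]
grip_width: 0.264
grip_force: 49.4
```

Emit:
step_arm([
  {"offset":[0,0,0.1],"rot":[0,0,0],"gripper":1.5},
  {"offset":[0,0,0.2],"rot":[0,0,0],"gripper":1.5},
  {"offset":[0,0,0.3],"rot":[0,0,0],"gripper":1.5},
  {"offset":[0,0,0.3],"rot":[0,0,0],"gripper":1.5},
])

```text
time_s: 8.65
eef_pos: [466.2, -198.0, 295.7]
ee_rot: [-0.0, 1.0, -0.0, -0.0]
force: [-0.6, 0.1, -1.0]
grip_width: 0.264
grip_force: 49.4
```

Emit:
step_arm([
  {"offset":[0,0,0.1],"rot":[0,0,0],"gripper":1.5},
  {"offset":[0,0,0.2],"rot":[0,0,0],"gripper":1.5},
  {"offset":[0,0,0.3],"rot":[0,0,0],"gripper":1.5},
  {"offset":[0,0,0.3],"rot":[0,0,0],"gripper":1.5},
])

```text
time_s: 9.05
eef_pos: [466.3, -198.0, 293.0]
ee_rot: [0.0, 1.0, -0.0, 0.0]
force: [0.1, 0.3, -0.0]
grip_width: 0.267
grip_force: 49.4
```

Emit:
step_arm([
  {"offset":[0,0,0.1],"rot":[0,0,0],"gripper":1.5},
  {"offset":[0,0,0.2],"rot":[0,0,0],"gripper":1.5},
  {"offset":[0,0,0.2],"rot":[0,0,0],"gripper":1.5},
  {"offset":[0,0,0.2],"rot":[0,0,0],"gripper":1.5},
])

```text
time_s: 9.45
eef_pos: [466.3, -198.0, 291.0]
ee_rot: [0.0, 1.0, -0.0, 0.0]
force: [0.2, -0.9, 2.3]
grip_width: 0.271
grip_force: 49.5
```

Emit:
step_arm([
  {"offset":[0,0,0.1],"rot":[0,0,0],"gripper":1.5},
  {"offset":[0,0,0.2],"rot":[0,0,0],"gripper":1.5},
  {"offset":[0,0,0.2],"rot":[0,0,0],"gripper":1.5},
  {"offset":[0,0,0.2],"rot":[0,0,0],"gripper":1.5},
])

```text
time_s: 9.85
eef_pos: [466.3, -198.0, 288.9]
ee_rot: [0.0, 1.0, -0.0, 0.0]
force: [-1.4, 0.4, 3.3]
grip_width: 0.268
grip_force: 49.6
```

Emit:
step_arm([
  {"offset":[0,0,0.1],"rot":[0,0,0],"gripper":1.5},
  {"offset":[0,0,0.2],"rot":[0,0,0],"gripper":1.5},
  {"offset":[0,0,0.2],"rot":[0,0,0],"gripper":1.5},
  {"offset":[0,0,0.2],"rot":[0,0,0],"gripper":1.5},
])

```text
time_s: 10.25
eef_pos: [466.3, -198.0, 286.9]
ee_rot: [0.0, 1.0, -0.0, 0.0]
force: [-1.2, 0.6, 3.5]
grip_width: 0.27
grip_force: 49.6
```

Emit:
step_arm([
  {"offset":[0,0,0.1],"rot":[0,0,0],"gripper":1.5},
  {"offset":[0,0,0.2],"rot":[0,0,0],"gripper":1.5},
  {"offset":[0,0,0.2],"rot":[0,0,0],"gripper":1.5},
  {"offset":[0,0,0.2],"rot":[0,0,0],"gripper":1.5},
])

```text
time_s: 10.65
eef_pos: [466.3, -198.0, 284.9]
ee_rot: [0.0, 1.0, -0.0, 0.0]
force: [-0.3, 0.8, 4.8]
grip_width: 0.272
grip_force: 49.7
```

Emit:
step_arm([
  {"offset":[0,0,0.1],"rot":[0,0,0],"gripper":1.5},
  {"offset":[0,0,0.2],"rot":[0,0,0],"gripper":1.5},
  {"offset":[0,0,0.2],"rot":[0,0,0],"gripper":1.5},
  {"offset":[0,0,0.2],"rot":[0,0,0],"gripper":1.5},
])

```text
time_s: 11.05
eef_pos: [466.3, -198.0, 283.1]
ee_rot: [0.0, 1.0, -0.0, 0.0]
force: [-0.0, 0.3, 6.8]
grip_width: 0.269
grip_force: 49.7
```

Emit:
step_arm([
  {"offset":[0,0,0.05],"rot":[0,0,0],"gripper":1.5},
  {"offset":[0,0,0.1],"rot":[0,0,0],"gripper":1.5},
  {"offset":[0,0,0.1],"rot":[0,0,0],"gripper":1.5},
])

```text
time_s: 11.35
eef_pos: [466.3, -198.0, 282.1]
ee_rot: [0.0, 1.0, -0.0, 0.0]
force: [-0.5, 0.6, 6.3]
grip_width: 0.267
grip_force: 49.8
```

Emit:
step_arm([
  {"offset":[0,0,0.05],"rot":[0,0,0],"gripper":1.5},
  {"offset":[0,0,0.1],"rot":[0,0,0],"gripper":1.5},
  {"offset":[0,0,0.1],"rot":[0,0,0],"gripper":1.5},
])

```text
time_s: 11.65
eef_pos: [466.3, -198.0, 281.1]
ee_rot: [0.0, 1.0, -0.0, 0.0]
force: [-0.5, 0.9, 7.2]
grip_width: 0.268
grip_force: 49.8
```

Emit:
step_arm([
  {"offset":[0,0,0.03],"rot":[0,0,0],"gripper":1.5},
  {"offset":[0,0,0.05],"rot":[0,0,0],"gripper":1.5},
  {"offset":[0,0,0.05],"rot":[0,0,0],"gripper":1.5},
])

```text
time_s: 11.95
eef_pos: [466.3, -198.0, 280.6]
ee_rot: [0.0, 1.0, -0.0, 0.0]
force: [-0.7, 0.6, 6.8]
grip_width: 0.269
grip_force: 49.8
```

Emit:
step_arm([
  {"offset":[0,0,0.04],"rot":[0,0,0],"gripper":1.5},
  {"offset":[0,0,0.04],"rot":[0,0,0],"gripper":1.5},
])

```text
time_s: 12.15
eef_pos: [466.3, -198.0, 280.2]
ee_rot: [0.0, 1.0, -0.0, 0.0]
force: [-0.9, 0.1, 6.9]
grip_width: 0.269
grip_force: 49.8
```

Emit:
step_arm([
  {"offset":[0,0,0.04],"rot":[0,0,0],"gripper":1.5},
  {"offset":[0,0,0.04],"rot":[0,0,0],"gripper":1.5},
])

```text
time_s: 12.35
eef_pos: [466.3, -198.0, 279.8]
ee_rot: [0.0, 1.0, -0.0, 0.0]
force: [0.0, 0.8, 6.4]
grip_width: 0.272
grip_force: 49.8
```

Emit:
step_arm([
  {"offset":[0,0,0.04],"rot":[0,0,0],"gripper":1.5},
  {"offset":[0,0,0.04],"rot":[0,0,0],"gripper":1.5},
])

```text
time_s: 12.55
eef_pos: [466.4, -198.0, 279.7]
ee_rot: [0.0, 1.0, -0.0, 0.0]
force: [-0.7, 1.0, 8.0]
grip_width: 0.268
grip_force: 50.4
```

Emit:
step_arm([
  {"offset":[0,0,0.04],"rot":[0,0,0],"gripper":1.5},
  {"offset":[0,0,0.04],"rot":[0,0,0],"gripper":1.5},
])

```text
time_s: 12.75
eef_pos: [466.4, -198.0, 279.6]
ee_rot: [0.0, 1.0, -0.0, 0.001]
force: [-1.9, 1.5, 11.2]
grip_width: 0.269
grip_force: 50.6
```

The stop is felt: height stalls at 279.6 while the force climbs to about 12 N. I'll hold here.

Emit:
step_arm([
  {"offset":[0,0,0],"rot":[0,0,0],"gripper":1.5},
  {"offset":[0,0,0],"rot":[0,0,0],"gripper":1.5},
  {"offset":[0,0,0],"rot":[0,0,0],"gripper":1.5},
])

```text
time_s: 13.05
eef_pos: [466.4, -198.0, 279.6]
ee_rot: [0.0, 1.0, -0.0, 0.001]
force: [-2.4, 1.0, 9.9]
grip_width: 0.271
grip_force: 50.6
```

Emit:
step_arm([
  {"offset":[0,0,0],"rot":[0,0,0],"gripper":1.5},
  {"offset":[0,0,0],"rot":[0,0,0],"gripper":1.5},
  {"offset":[0,0,0],"rot":[0,0,0],"gripper":1.5},
  {"offset":[0,0,0],"rot":[0,0,0],"gripper":1.5},
  {"offset":[0,0,0],"rot":[0,0,0],"gripper":1.5},
  {"offset":[0,0,0],"rot":[0,0,0],"gripper":1.5},
  {"offset":[0,0,0],"rot":[0,0,0],"gripper":1.5},
  {"offset":[0,0,0],"rot":[0,0,0],"gripper":1.5},
  {"offset":[0,0,0],"rot":[0,0,0],"gripper":1.5},
  {"offset":[0,0,0],"rot":[0,0,0],"gripper":1.5},
])

```text
time_s: 14.05
eef_pos: [466.4, -198.0, 279.7]
ee_rot: [0.0, 1.0, -0.0, 0.001]
force: [-1.1, 1.4, 10.1]
grip_width: 0.265
grip_force: 50.6
```

Run:
```python
from h import *
s=sense(); print(s["eef_pos"],s["force"])
c=capture("wrist"); cv2.imwrite("pics/w4.png",cv2.resize(c["color"][150:390,200:520,::-1],None,fx=2,fy=2))
P=wcloud(c,s); np.savez("pics/w4",P=P,color=c["color"])
hsv=cv2.cvtColor(c["color"],cv2.COLOR_RGB2HSV)
m=(np.hypot(P[...,0]-466,P[...,1]+198)<9)&(P[...,2]>240)&(c["depth"]>0)
print(np.percentile(P[m][:,2],[50,90,95,99]), s["eef_pos"][2]-33.1)
```

```text
[ 466.40199228 -198.02380279  279.66819698] [-1.08221056  1.4114473  10.14996282]
[246.84484296 256.93123178 257.28613178 257.89245506] 246.56819697787628
```

View pics/w4.png

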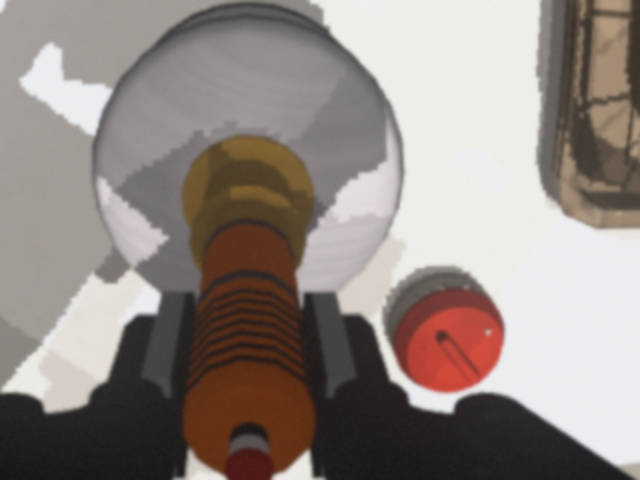

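The nose is in the collar and the rod is clearly out (cap about 11 mm above the barrel, so the rod reads about 8 mm). The gauge hasn't slipped in the grip. I'll withdraw straight up.

Emit:
step_arm([
  {"offset":[0,0,-0.3],"rot":[0,0,0],"gripper":1.5},
  {"offset":[0,0,-0.8],"rot":[0,0,0],"gripper":1.5},
  {"offset":[0,0,-1.4],"rot":[0,0,0],"gripper":1.5},
  {"offset":[0,0,-2.1],"rot":[0,0,0],"gripper":1.5},
  {"offset":[0,0,-3],"rot":[0,0,0],"gripper":1.5},
  {"offset":[0,0,-4],"rot":[0,0,0],"gripper":1.5},
  {"offset":[0,0,-5],"rot":[0,0,0],"gripper":1.5},
  {"offset":[0,0,-6],"rot":[0,0,0],"gripper":1.5},
  {"offset":[0,0,-7],"rot":[0,0,0],"gripper":1.5},
  {"offset":[0,0,-7],"rot":[0,0,0],"gripper":1.5},
])

```text
time_s: 15.1
eef_pos: [466.5, -198.2, 350.3]
ee_rot: [0.001, 1.0, -0.0, 0.001]
force: [-0.1, -0.5, -0.8]
grip_width: 0.267
grip_force: 49.5
```

Emit:
step_arm([
  {"offset":[1.3,-4,0],"rot":[0,0,0],"gripper":1.5},
  {"offset":[2.6,-8,0],"rot":[0,0,0],"gripper":1.5},
  {"offset":[4,-12,0],"rot":[0,0,0],"gripper":1.5},
  {"offset":[5.3,-16,0],"rot":[0,0,0],"gripper":1.5},
  {"offset":[6.6,-20,0],"rot":[0,0,0],"gripper":1.5},
  {"offset":[8,-24,0],"rot":[0,0,0],"gripper":1.5},
  {"offset":[9.3,-28,0],"rot":[0,0,0],"gripper":1.5},
  {"offset":[10.6,-32,0],"rot":[0,0,0],"gripper":1.5},
  {"offset":[11.4,-34.2,0],"rot":[0,0,0],"gripper":1.5},
  {"offset":[11.4,-34.2,0],"rot":[0,0,0],"gripper":1.5},
  {"offset":[11.4,-34.2,0],"rot":[0,0,0],"gripper":1.5},
])

```text
time_s: 16.2
eef_pos: [580.4, 143.9, 348.2]
ee_rot: [0.0, 1.0, -0.0, -0.001]
force: [-0.2, -0.4, -1.0]
grip_width: 0.266
grip_force: 49.5
```

Emit:
step_arm([
  {"offset":[0,-0.1,3],"rot":[0,0,0],"gripper":1.5},
  {"offset":[0,-0.1,6],"rot":[0,0,0],"gripper":1.5},
  {"offset":[0,-0.1,9],"rot":[0,0,0],"gripper":1.5},
  {"offset":[0,-0.1,11.5],"rot":[0,0,0],"gripper":1.5},
  {"offset":[0,-0.1,13],"rot":[0,0,0],"gripper":1.5},
  {"offset":[0,-0.1,13.5],"rot":[0,0,0],"gripper":1.5},
  {"offset":[0,-0.1,13.5],"rot":[0,0,0],"gripper":1.5},
  {"offset":[0,-0.1,13.5],"rot":[0,0,0],"gripper":1.5},
])

```text
time_s: 17.0
eef_pos: [580.9, 144.5, 214.9]
ee_rot: [-0.0, 1.0, -0.001, 0.001]
force: [-0.8, 0.7, -1.8]
grip_width: 0.267
grip_force: 49.5
```

Emit:
step_arm([
  {"offset":[0,0,0.3],"rot":[0,0,0],"gripper":1.5},
  {"offset":[0,0,0.6],"rot":[0,0,0],"gripper":1.5},
  {"offset":[0,0,0.9],"rot":[0,0,0],"gripper":1.5},
  {"offset":[0,0,1.2],"rot":[0,0,0],"gripper":1.5},
  {"offset":[0,0,1.5],"rot":[0,0,0],"gripper":1.5},
  {"offset":[0,0,1.5],"rot":[0,0,0],"gripper":1.5},
])

```text
time_s: 17.6
eef_pos: [580.4, 144.9, 198.3]
ee_rot: [0.0, 1.0, -0.0, -0.0]
force: [-0.2, 0.0, -0.2]
grip_width: 0.267
grip_force: 49.5
```

Nose is entering the cup with no side force. 31 mm to go.

Emit:
step_arm([
  {"offset":[0,0,0.4],"rot":[0,0,0],"gripper":1.5},
  {"offset":[0,0,0.8],"rot":[0,0,0],"gripper":1.5},
  {"offset":[0,0,1.2],"rot":[0,0,0],"gripper":1.5},
  {"offset":[0,0,1.5],"rot":[0,0,0],"gripper":1.5},
  {"offset":[0,0,1.5],"rot":[0,0,0],"gripper":1.5},
])

```text
time_s: 18.1
eef_pos: [580.4, 144.9, 183.2]
ee_rot: [0.0, 1.0, -0.0, -0.0]
force: [-0.0, 0.2, -1.2]
grip_width: 0.269
grip_force: 49.5
```

Emit:
step_arm([
  {"offset":[0,0,0.3],"rot":[0,0,0],"gripper":1.5},
  {"offset":[0,0,0.6],"rot":[0,0,0],"gripper":1.5},
  {"offset":[0,0,0.9],"rot":[0,0,0],"gripper":1.5},
  {"offset":[0,0,1.2],"rot":[0,0,0],"gripper":1.5},
  {"offset":[0,0,1.35],"rot":[0,0,0],"gripper":1.5},
  {"offset":[0,0,1.35],"rot":[0,0,0],"gripper":1.5},
  {"offset":[0,0,1.35],"rot":[0,0,0],"gripper":1.5},
])

```text
time_s: 18.8
eef_pos: [580.6, 144.9, 170.4]
ee_rot: [-0.0, 1.0, -0.0, 0.0]
force: [-1.0, -0.2, -1.1]
grip_width: 0.269
grip_force: 49.5
```

Emit:
step_arm([
  {"offset":[0,0,0.1],"rot":[0,0,0],"gripper":1.5},
  {"offset":[0,0,0.2],"rot":[0,0,0],"gripper":1.5},
  {"offset":[0,0,0.25],"rot":[0,0,0],"gripper":1.5},
  {"offset":[0,0,0.25],"rot":[0,0,0],"gripper":1.5},
])

```text
time_s: 19.2
eef_pos: [580.5, 144.9, 167.7]
ee_rot: [-0.0, 1.0, -0.0, -0.0]
force: [1.1, 0.5, -1.0]
grip_width: 0.27
grip_force: 49.5
```

Emit:
step_arm([
  {"offset":[0,0,0.04],"rot":[0,0,0],"gripper":1.5},
  {"offset":[0,0,0.04],"rot":[0,0,0],"gripper":1.5},
])

```text
time_s: 19.4
eef_pos: [580.5, 144.9, 167.4]
ee_rot: [0.0, 1.0, -0.0, 0.0]
force: [-0.7, 0.1, -0.3]
grip_width: 0.26
grip_force: 49.5
```

Emit:
step_arm([
  {"offset":[0,0,0],"rot":[0,0,0],"gripper":2.5},
  {"offset":[0,0,0],"rot":[0,0,0],"gripper":3},
  {"offset":[0,0,0],"rot":[0,0,0],"gripper":4},
  {"offset":[0,0,0],"rot":[0,0,0],"gripper":6},
  {"offset":[0,0,0],"rot":[0,0,0],"gripper":8},
  {"offset":[0,0,0],"rot":[0,0,0],"gripper":8.5},
  {"offset":[0,0,0],"rot":[0,0,0],"gripper":8.5},
  {"offset":[0,0,0],"rot":[0,0,0],"gripper":8.5},
])

```text
time_s: 20.2
eef_pos: [580.5, 144.9, 167.4]
ee_rot: [0.0, 1.0, -0.0, -0.0]
force: [-0.1, -0.2, 0.2]
grip_width: 0.992
grip_force: 0.0
```

Emit:
step_arm([
  {"offset":[0,0,-1],"rot":[0,0,0],"gripper":8.5},
  {"offset":[0,0,-3],"rot":[0,0,0],"gripper":8.5},
  {"offset":[0,0,-6],"rot":[0,0,0],"gripper":8.5},
  {"offset":[0,0,-9],"rot":[0,0,0],"gripper":8.5},
  {"offset":[0,0,-13],"rot":[0,0,0],"gripper":8.5},
  {"offset":[0,0,-14],"rot":[0,0,0],"gripper":8.5},
  {"offset":[0,0,-14],"rot":[0,0,0],"gripper":8.5},
  {"offset":[0,0,-14],"rot":[0,0,0],"gripper":8.5},
])

```text
time_s: 21.0
eef_pos: [580.2, 144.9, 306.3]
ee_rot: [0.0, 1.0, -0.0, -0.001]
force: [0.4, -0.6, -0.7]
grip_width: 0.996
grip_force: 0.0
```

Run:
```python
from h import *
s=sense(); print(s["time_s"],s["eef_pos"],s["grip_width"])
c=capture("wrist"); cv2.imwrite("pics/w5.png",cv2.resize(c["color"][120:300,200:440,::-1],None,fx=3,fy=3))
P=wcloud(c,s)
near=(np.hypot(P[...,0]-580.5,P[...,1]-145)<16)&(c["depth"]>0)
for z0,z1 in((60,100),(128,136),(138,160)):
    q=P[near&(P[...,2]>z0)&(P[...,2]<z1)]
    if len(q): lo,hi=np.percentile(q,[1,99],axis=0); print(z0,len(q),lo.round(1),hi.round(1),((lo+hi)/2).round(1))
```

```text
21.0 [580.21019116 144.88716618 306.32254085] 0.9958929013468129
60 274 [583.  133.3  60.2] [591.9 155.4  99.4] [587.5 144.3  79.8]
128 766 [569.6 133.9 128.5] [591.6 155.3 135.7] [580.6 144.6 132.1]
138 121 [576.2 140.9 138.2] [583.8 148.2 145.7] [580.  144.6 141.9]
```

View pics/w5.png

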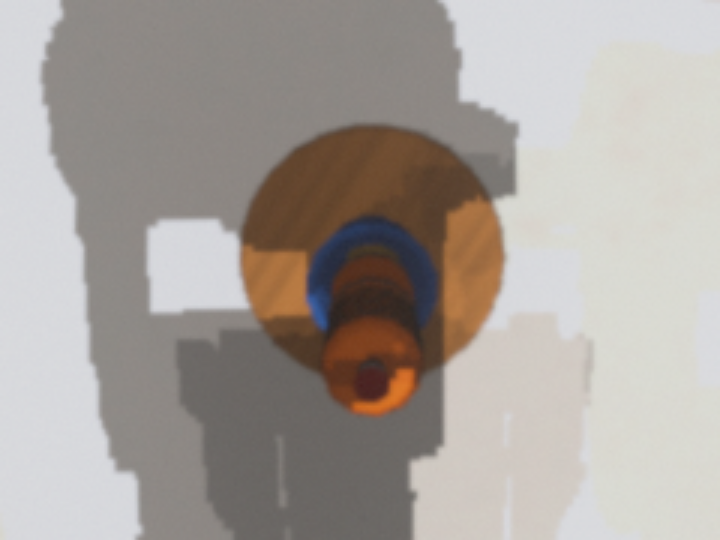

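The gauge stands upright in its holder, with its top at (372,365) in the crop. The rod cap is at z≈145.5 mm, so the rod is still about 8 mm out, and the gripper is clear. I'm handing the job in.

```bash
python3 -c "
from rig import *
print(finish_job())"
```

```text
the job is handed in; nothing more can be done
None
```

The gauge pressed the keg's valve fully in at about 11 N, held it there for over a second, and now stands back in its holder with the rod about 8 mm out. I've handed the job in, but no verdict came back.

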